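# Feed the type rack past the sprung drop gate

### The job

Press the red bar down with one fingertip so that the yellow gate in the chute sinks, and while that fingertip keeps it down, push the aluminium rack of type along the chute with the other finger, past the gate, until it rests against the end stop. Then let go, so that the gate springs up fully behind the rack. Slide the rack only, never lift it or tip it, and leave the other things on the table where they are.

Things in the scene. Friction and masses are not known exactly. Their poses are not given: they have to be found in the camera images.
- chute: Fixed grey feed chute; level deck 60 mm above the table. Origin: on the table below the gate, on the centre line. y = push direction, from the open end (y=-200 mm) to the end stop (face at y=+100, 26 high above the deck); x = across, away from the red bar; z up. Channel 55 mm wide (x=-27.5 to 27.5) between side rails 5 mm thick, rising 10 mm above the deck.
- gate (a joint): Angle (rad) of the sprung drop gate, of yellow leaf and red bar in one piece. 0 = shut: the leaf, at chute y=-3 to 3 mm, stands 4 to 14 mm above the deck across the channel. From 0.21 the leaf is below the deck; 0.32 = stop. Hinge axis along the chute's y at x=+45 mm, deck height. Pressing the bar lowers the leaf, a spring lifts both when let go. The rack cannot push it open.
- bar_top (a point): Centre of the top face of the gate's red ribbed bar. The bar is 30 mm wide, 235 long, along the chute from y=-195 to 40 mm, centred at x=-56 (shut) to -65 (down). Top above the deck: 42 mm shut, 21 when the leaf is just level with the deck, 8 at the stop. Can be pressed anywhere, 3 N at first, 6 N when down; a fingertip can slide along it. Good holding height: tip 12 to 15 mm above the deck.
- rack: Loose aluminium tray, sliding easily, 50 mm wide (x), 80 long (y), 0.4 kg, with dark metal type (front) and a wooden block (rear) fixed in it; 2.5 mm play each side in the channel. Origin: centre of its underside, axes as the chute's. Push on its rear plate: flat, 50 wide, 38 high, at y=-40. It starts between the open end and the gate; against the end stop its origin is at chute y=+60 mm.
- quoin: Bystander: black toothed iron block 44x22x18 mm. Origin: centre of its underside.
- letter_block: Bystander: wooden printing block 44x36x23 mm with a dark letter shape on top. Origin: centre of its underside.
- brass_spacer: Bystander: brass block 54x18x22 mm. Origin: centre of its underside.
- wood_spacer: Bystander: wooden block 60x24x18 mm. Origin: centre of its underside.
- type_block: Bystander: dark stepped block of metal type lines 45x32x26 mm. Origin: centre of its underside.
- metal_block: Bystander: blue-grey H-shaped metal block 50x82x26 mm. Origin: centre of its underside.
Things that resemble listed ones, but are neither listed nor needed, are in the scene too. What is shaped like the rack but orange or purple is not meant.

How it is judged:
By the outcome, as a careful person would: the job done as asked, in the order asked, and still so for the second after the job is handed in, with the robot touching nothing.
It also fails if it takes over 35 s, if anything falls off the work surface, if the arm or the gripper's body presses on something with over 40 N, if the wrist force passes 120 N, or if a joint passes its speed limit or range.

### The arm

A 6-joint arm with a two-finger parallel gripper is mounted at the origin on a cart in front of the work surface, level with it; the furniture and walls round the work are solid. World frame = base frame: x ahead of the robot, y to its left, z up, the work surface at z = 0. Lengths are in mm, angles in degrees, forces in N, time in s.
With the tool pointing down it reaches from about 350 to 850 mm from the base axis. Payload 8.1 kg.
Tool frame: the origin (TCP) lies midway between the tips of the shut fingers; the grasp point (between the pads) lies 19 mm behind it; z points along the fingers, y is the line along which they close (so a half turn about z gives the same grasp; the last joint's range is limited). The gripper opens to 85 mm and grips with 20 to 120 N. Pads are 22 mm wide; open, the fingers measure 114 mm over their backs; the gripper's body (76 mm by 85 mm) begins 54 mm behind the grasp point. The pads swing forward as they close: fully open they stand 13 mm farther back than shut.
Start: joints at [-68.491, 7.471, 85.268, -0, 87.261, -4.893], TCP at [266.818, -537.413, 192.792] pointing down, gripper open.
Joint ranges: [-169.43, 169.43], [-51.17, 129.36], [1.28, 143.12], [-76.62, 256.62], [0, 156.53], [-152.29, 152.29]. Speed limits (degrees/s): [136.94, 136.94, 159.86, 180, 180, 180].

### API

Orientations are given as [roll, pitch, yaw] about the fixed x, y, z axes, in that order (R = Rz(yaw) Ry(pitch) Rx(roll)).
In Python, from bench import sense, snapshot, camera_params, hand_in, masks_of, pinpoint gives the robot as it stands.
- The arm moves only by the tool step_arm, never from a script. Its argument "targets" is a list of rows, each an object with "angular": the turn, a rotation vector about the tool's x, y, z scaled (see below), a list of three; "dp": the shift along the tool's x, y, z scaled (see below), a list of three; "fingers": the closure, from 0 (fully open) to 1 (shut). A call has exactly 8 rows; each row is the pose to reach, as a shift and turn from the pose commanded when the call began, along the tool's axes at that moment, turning the shorter way round; what a row does not reach only later rows make up. The controller multiplies each number of a shift by 0.2 m and each number of a turn by 180 degrees. A row lasts 1/8 s, in which the tool goes at most 62.5 mm and 10.7 degrees, less where a joint would pass 70% of its speed; a pose out of reach is approached as far as the arm can. A call with a number of a shift or a turn outside -1 to 1 is refused whole. A call with a gripper value outside its range is refused whole. The fingers move at their own pace and stop on an object; "newtons" is the grip in N (left out, the last holds). Time passes only in rows, so rows that repeat a pose let the fingers close, or fill a call up. It gives the time, the measured TCP pose, the force, the opening and the grip force at its end, in the units of the state.
- sense(): the state, without advancing time (a new reading comes with each control period).
- snapshot(name): name is "side" or "top"; returns the picture (384x512x3 uint8, blue, green, red); there is no depth.
- camera_params(name): a dict with "vfov" (degrees; the focal length in pixels is half the picture's height over the tangent of half this angle, whatever the lens; pixels are square), "cx", "cy" (the principal point, pixels), "R" (3x3) and "t" (3): a world point X has camera coordinates R X + t. Camera axes: x right, y down, z forward; pixel columns grow to the right and rows downward; lengths in mm; the calibration is good to about 2 mm. A picture is of the moment at which its call begins. camera_params takes no time and is no camera call.
- hand_in(): hands the job in; it is judged then, once.
Trained networks look in the newest picture that a camera, given by its name, has taken for a name from the list of things; names that differ only in an ending like _2 or _b are one class to them, and where a whole thing is asked for, a point or a joint stands for the part that bears it (a point fixed in the world has none). Each returns a list of dicts, best first, with "conf" (0 to 1); they miss things now and then, are a little off and sometimes report something else, mostly with a low value. They report only what shows in the picture. A call takes as long as a camera call. They do not tell look-alikes from the thing itself.
- masks_of(camera, label): "pixels" (384x512 bool, what is visible of it) and "at" ([column, row] in pixels, amid what is visible of it).
- pinpoint(camera, label): "at" ([column, row] in pixels: a listed point, or the origin of a listed thing).
The state is a dict: "time": time; "joint_pos": joint angles; "qd": joint speeds; "joint_efforts": joint torques, N m; "tool_pos": TCP position; "tcp_rot": TCP orientation; "ft_force": force on the tool from outside, world axes, zero at the start; "wrist_torque": the same for the moment, N m; "finger_gap": finger opening in mm; "grip_force": force on a finger pad.
Only numpy, scipy, OpenCV 4.12 (cv2) and the standard library are available. Lean on these libraries where they do the work, as an engineer would, in place of code of your own. Each camera call takes 0.05 s, during which the arm holds its last target. There are 200 camera calls.

## Working session

There is one attempt and no reset: what is moved stays moved. The work goes in short steps, Python scripts to look and compute and a tool call to move; the robot and the scene stay as the last step left them, time stands still between calls to the robot, and variables do not carry over. Pictures are saved under pics/ and viewed, at most 10 in all, crops included, and the job is handed in when it is done.

Besides the shell and the picture viewer there is one more tool, called after "Call:" by a JSON object that holds its "op" and its "data", one argument or row to a line. step_arm: Moves the arm, as the interface text tells. Its arguments: {"type":"object","properties":{"targets":{"type":"array","items":{"type":"object","properties":{"angular":{"type":"array","items":{"type":"number","minimum":-1,"maximum":1}},"dp":{"type":"array","items":{"type":"number","minimum":-1,"maximum":1}},"fingers":{"type":"number"}}}},"newtons":{"type":"number"}},"required":["targets"]}

```bash
mkdir -p pics; ls
python3 - <<'E'
from bench import *
import cv2,json
s=sense();print(s)
for c in("side","top"):
    im=snapshot(c);cv2.imwrite(f"pics/{c}0.png",im)
    p=camera_params(c);print(c,p)
    for l in("chute","rack","bar_top","gate"):
        for d in pinpoint(c,l):print(c,l,d['at'],round(d['conf'],2))
E
```

```text
pics
{'time': 0.0, 'joint_pos': array([-6.84923869e+01,  7.51552207e+00,  8.53332659e+01, -1.11192479e-03,
        8.72611955e+01, -4.89467269e+00]), 'qd': array([ 0.06398494, -0.07701115,  0.08753934, -0.06237463, -0.00366096,
       -0.07391254]), 'joint_efforts': array([ 2.74446265e-04, -5.69398284e+01, -5.00548983e+01, -3.84692248e-04,
        1.50016072e-02,  6.26926453e-05]), 'tool_pos': array([ 266.56011751, -536.80772113,  191.70198671]), 'tcp_rot': array([-1.79890323e+02, -8.27775315e-03,  2.64023320e+01]), 'ft_force': array([ 0.00240856, -0.08847086,  0.16376973]), 'wrist_torque': array([-0.03285864,  0.01075562,  0.00901926]), 'grip_force': 0.0, 'finger_gap': 85.46628340730668}
side {'vfov': 53.948813036606005, 'cx': 253.42162775231833, 'cy': 189.1229974459869, 'R': array([[-0.93597093, -0.35153799, -0.0194795 ],
       [-0.21841964,  0.62315632, -0.75097873],
       [ 0.27613633, -0.69863956, -0.66003901]]), 't': array([424.04948888, 180.65744166, 961.32423315])}
side chute [209.4, 211.2] 0.95
side rack [229.1, 175.2] 0.96
side rack [281.2, 223.6] 0.72
side rack [284.4, 185.1] 0.66
side rack [194.1, 293.1] 0.56
side bar_top [241.6, 174.0] 0.59
side bar_top [228.4, 176.6] 0.22Traceback (most recent call last):
  File "<stdin>", line 8, in <module>
ValueError: it knows: bar_top, brass_spacer, chute, letter_block, metal_block, quoin, rack, type_block, wood_spacer
```

Run:
```python
from bench import *
import cv2,json
im=snapshot("top");cv2.imwrite(f"pics/top0.png",im)
p=camera_params("top");print(p)
for l in("chute","rack","bar_top"):
    for d in pinpoint("top",l):print(l,d['at'],round(d['conf'],2))
    for d in masks_of("top",l):print('m',l,d['at'],round(d['conf'],2),cv2.minAreaRect(cv2.findNonZero(d['pixels'].astype('uint8'))))
```

```text
{'vfov': 51.883881396089144, 'cx': 255.96421907054284, 'cy': 189.6616065643925, 'R': array([[ 0.00200855, -0.99989399,  0.01442155],
       [-0.99448104, -0.00351004, -0.10485769],
       [ 0.10489719, -0.01413134, -0.99438267]]), 't': array([ -50.04524122,  466.56396759, 1088.08506501])}
chute [232.9, 153.8] 0.78
m chute [240.6, 153.2] 0.59 ((245.98301696777344, 153.1704559326172), (116.64617156982422, 43.16338348388672), 1.450216293334961)
rack [270.3, 149.6] 0.86
rack [300.1, 208.6] 0.68
rack [246.8, 217.3] 0.63
m rack [301.3, 210.7] 0.98 ((299.32550048828125, 208.48587036132812), (27.778772354125977, 17.7745304107666), 60.945396423339844)
m rack [244.6, 219.5] 0.86 ((244.0, 219.5), (17.0, 28.0), 90.0)
m rack [268.4, 147.7] 0.77 ((269.0, 151.5), (21.0, 30.0), 90.0)
bar_top [259.7, 170.4] 0.96
m bar_top [261.9, 171.1] 0.82 ((258.1585693359375, 154.15792846679688), (89.20153045654297, 42.85519027709961), 2.174743890762329)
```

View pics/side0.png

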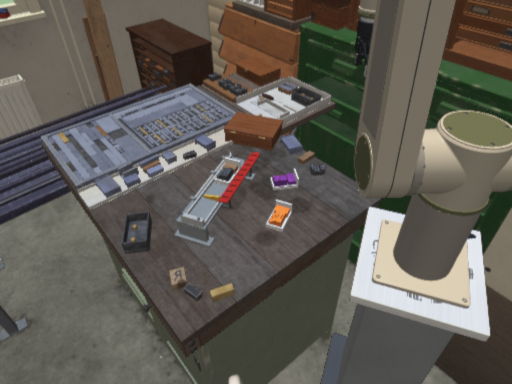

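View pics/top0.png

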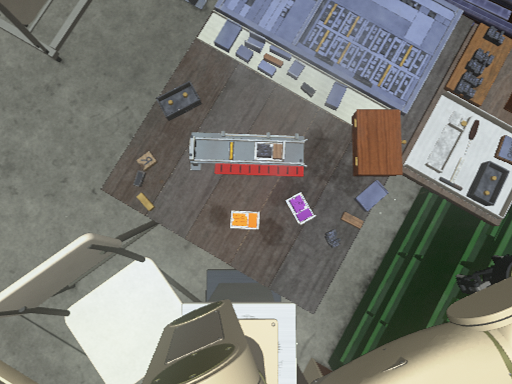

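Candidates for the rack are the tray in the chute (top 270,150; side 228,172), the orange tray (top 245,219) and the purple tray (top 300,208). I choose the aluminium tray in the chute, which has dark type and a wooden block. The yellow gate is at top (232,150), and the red bar spans columns 216–303 at row 170. Next I'll crop in close to check this.

```bash
cat > h.py <<'E'
from bench import *
import numpy as np,cv2
def cam(c):
    p=camera_params(c);f=192/np.tan(np.radians(p['vfov']/2));return p,f
def ray(c,uv,z):
    p,f=cam(c);R=np.array(p['R']);t=np.array(p['t'])
    o=-R.T@t;d=R.T@np.array([(uv[0]-p['cx'])/f,(uv[1]-p['cy'])/f,1]);return o+d*(z-o[2])/d[2]
def proj(c,X):
    p,f=cam(c);q=np.array(X,float)@np.array(p['R']).T+p['t'];return np.c_[q[:,0]/q[:,2]*f+p['cx'],q[:,1]/q[:,2]*f+p['cy']]
def ch2w(X,pose):
    X=np.atleast_2d(np.array(X,float));a=np.radians(pose[2]);c,s=np.cos(a),np.sin(a)
    return np.c_[pose[0]+c*X[:,0]-s*X[:,1],pose[1]+s*X[:,0]+c*X[:,1],X[:,2]]
E
python3 - <<'E'
from h import *
t=cv2.imread('pics/top0.png');s=cv2.imread('pics/side0.png')
cv2.imwrite('pics/topc.png',cv2.resize(t[120:185,180:320],None,fx=5.5,fy=5.5,interpolation=cv2.INTER_CUBIC))
cv2.imwrite('pics/sidec.png',cv2.resize(s[145:245,170:270],None,fx=6,fy=6,interpolation=cv2.INTER_CUBIC))
print(ray('top',(232.9,153.8),0),ray('side',(209.4,211.2),0),ray('top',(259.7,170.4),102),ray('side',(241.6,174),102),ray('top',(270.3,149.6),60),ray('side',(229.1,175.2),60))
E
```

```text
[573.98326525  18.19949908   0.        ] [5.84215206e+02 1.90455893e+01 1.13686838e-13] [509.68463123 -57.40957614 102.        ] [508.65059034 -57.8484873  102.        ] [574.38245555 -87.62463364  60.        ] [563.14740594 -87.64118204  60.        ]
```

View pics/topc.png

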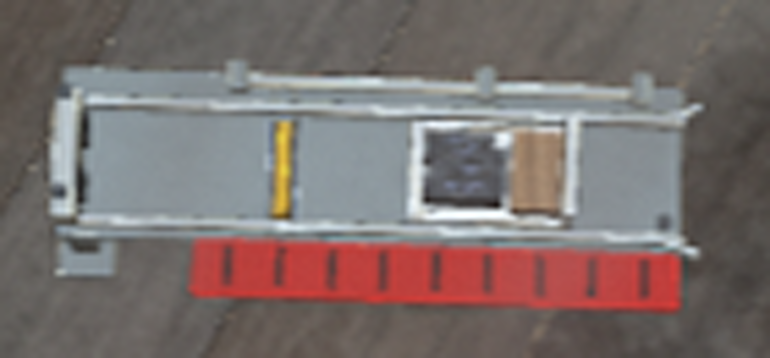

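View pics/sidec.png

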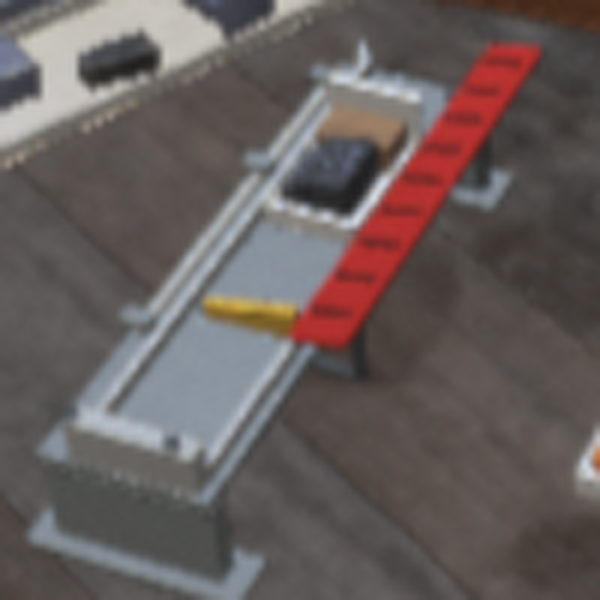

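Run:
```python
from h import *
from scipy.optimize import least_squares
C=np.array([[-41,40,102],[-71,40,102],[-41,-195,102],[-71,-195,102]])
T=(np.array([(193,240),(190,297),(682,253),(680,311)])+.5)/5.5-.5+[180,120]
S=(np.array([(294,340),(347,346),(487,44),(541,46)])+.5)/6-.5+[170,145]
f=lambda p,w:np.r_[w[0]*(proj('top',ch2w(C,p))-T).ravel(),w[1]*(proj('side',ch2w(C,p))-S).ravel()]
for w in((1,1),(1,0),(0,1)):
    r=least_squares(f,[570,15,0],args=(w,));print(w,r.x.round(2),abs(r.fun).max().round(2))
    if w==(1,1):P=r.x
def inv(X):
    a=np.radians(P[2]);d=X[:2]-P[:2];return np.array([np.cos(a)*d[0]+np.sin(a)*d[1],-np.sin(a)*d[0]+np.cos(a)*d[1]])
q=lambda x,y:((x+.5)/5.5-.5+180,(y+.5)/5.5-.5+120)
print('rear',inv(ray('top',q(580,165),98)),'front',inv(ray('top',q(410,165),75)),'gate',inv(ray('top',q(284,168),74)))
for y in(-175,-165,-15,8): print(y,ch2w([[-32,y,0]],P).round(1))
```

```text
(1, 1) [568.72  21.81  -1.04] 1.67
(1, 0) [569.57  20.67  -1.37] 0.46
(0, 1) [567.21  24.51  -0.64] 0.93
rear [   0.59334568 -146.83973124] front [  3.49898797 -64.60912125] gate [ 0.75457384 -2.32132336]
-175 [[ 533.5 -152.6    0. ]]
-165 [[ 533.7 -142.6    0. ]]
-15 [[536.5   7.4   0. ]]
8 [[536.9  30.4   0. ]]
```

The crops confirm the choice: an aluminium tray with dark type and a wooden block, rear plate at top-crop x≈580, yellow leaf at x≈284 and end stop on the left. The chute pose is about (569, 21.5) at yaw −1.1°, and the rack's rear plate is at chute y≈−147. First I'll move above chute (−32, −170).

Call:
{"op": "step_arm", "data": {
  "targets": [
    {"dp":[0.125,-0.07,0],"angular":[0,0,-0.043],"fingers":0.39},
    {"dp":[0.25,-0.14,0],"angular":[0,0,-0.087],"fingers":0.39},
    {"dp":[0.375,-0.21,0],"angular":[0,0,-0.13],"fingers":0.39},
    {"dp":[0.5,-0.28,0],"angular":[0,0,-0.174],"fingers":0.39},
    {"dp":[0.625,-0.35,0],"angular":[0,0,-0.217],"fingers":0.39},
    {"dp":[0.75,-0.42,0],"angular":[0,0,-0.26],"fingers":0.39},
    {"dp":[0.875,-0.49,0],"angular":[0,0,-0.304],"fingers":0.39},
    {"dp":[1.0,-0.56,0],"angular":[0,0,-0.347],"fingers":0.39}
  ]
}}

```text
time: 1.55
tool_pos: [396.7, -347.4, 193.0]
tcp_rot: [180.0, 0.0, 89.1]
ft_force: [0.3, 0.1, 0.3]
finger_gap: 52.1
grip_force: 0.0
```

```bash
cat >> h.py <<'E'
from scipy.spatial.transform import Rotation as Ro
P=np.array([569,21.5,-1.1])
def go(cx,cy,z,yaw=88.9):
    s=sense();R=Ro.from_euler('xyz',s['tcp_rot'],degrees=True)
    d=np.r_[ch2w([[cx,cy,0]],P)[0,:2],z]-s['tool_pos']
    dr=R.inv()*Ro.from_euler('xyz',[180,0,yaw],degrees=True)
    print('t',s['time'],'tcp',s['tool_pos'].round(1),s['tcp_rot'].round(1),'gap',round(s['finger_gap'],1),'F',s['ft_force'].round(1))
    print('dp',(R.inv().apply(d)/200).round(3),'ang',(dr.as_rotvec()/np.pi).round(3))
E
python3 -c "
from h import *
go(-32,-170,150)"
```

```text
t 1.55 tcp [ 396.7 -347.4  193. ] [180.    0.   89.1] gap 52.1 F [0.3 0.1 0.3]
dp [1.008 0.67  0.215] ang [0.    0.    0.001]
```

Call:
{"op": "step_arm", "data": {
  "targets": [
    {"dp":[0.15,0.1,0.0],"angular":[0,0,0],"fingers":0.39},
    {"dp":[0.3,0.2,0.05],"angular":[0,0,0],"fingers":0.39},
    {"dp":[0.45,0.3,0.1],"angular":[0,0,0],"fingers":0.39},
    {"dp":[0.6,0.4,0.15],"angular":[0,0,0],"fingers":0.39},
    {"dp":[0.75,0.5,0.2],"angular":[0,0,0],"fingers":0.39},
    {"dp":[0.9,0.6,0.21],"angular":[0,0,0],"fingers":0.39},
    {"dp":[1.0,0.67,0.21],"angular":[0,0,0],"fingers":0.39},
    {"dp":[1.0,0.67,0.21],"angular":[0,0,0],"fingers":0.39}
  ]
}}

```text
time: 2.55
tool_pos: [534.8, -149.5, 150.8]
tcp_rot: [180.0, -0.0, 89.0]
ft_force: [-0.4, 0.2, -0.5]
finger_gap: 52.3
grip_force: 0.0
```

```bash
python3 -c "
from h import *
go(-32,-170,115)
s=cv2.resize(snapshot('side')[120:230,180:300],None,fx=5,fy=5,interpolation=cv2.INTER_CUBIC);cv2.imwrite('pics/s2.png',s)"
```

```text
t 2.55 tcp [ 534.8 -149.5  150.8] [180.  -0.  89.] gap 52.3 F [-0.4  0.2 -0.5]
dp [ 0.008 -0.005  0.179] ang [ 0.    -0.     0.001]
```

View pics/s2.png

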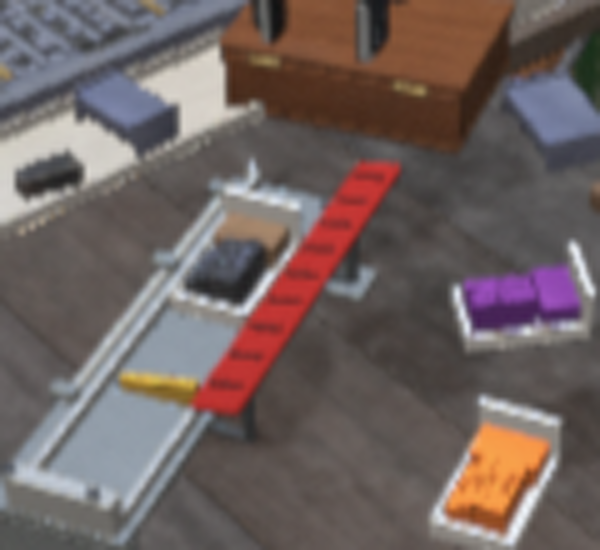

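Call:
{"op": "step_arm", "data": {
  "targets": [
    {"dp":[0.004,-0.004,0.05],"angular":[0,0,0],"fingers":0.39},
    {"dp":[0.004,-0.004,0.1],"angular":[0,0,0],"fingers":0.39},
    {"dp":[0.004,-0.004,0.15],"angular":[0,0,0],"fingers":0.39},
    {"dp":[0.004,-0.004,0.2],"angular":[0,0,0],"fingers":0.39},
    {"dp":[0.004,-0.004,0.24],"angular":[0,0,0],"fingers":0.39},
    {"dp":[0.004,-0.004,0.28],"angular":[0,0,0],"fingers":0.39},
    {"dp":[0.004,-0.004,0.3],"angular":[0,0,0],"fingers":0.39},
    {"dp":[0.004,-0.004,0.3],"angular":[0,0,0],"fingers":0.39}
  ]
}}

```text
time: 3.6
tool_pos: [533.2, -149.9, 90.5]
tcp_rot: [-180.0, -0.0, 88.9]
ft_force: [0.9, 0.6, -0.1]
finger_gap: 52.3
grip_force: 0.0
```

```bash
python3 -c "
from h import *
go(-32,-170,75)
print(sense()['wrist_torque'])
for n,b in (('side',(170,110,270,230)),):
  s=cv2.resize(snapshot(n)[b[1]:b[3],b[0]:b[2]],None,fx=5,fy=5,interpolation=cv2.INTER_CUBIC);cv2.imwrite('pics/s3.png',s)"
```

```text
t 3.6 tcp [ 533.2 -149.9   90.5] [-180.    -0.    88.9] gap 52.3 F [ 0.9  0.6 -0.1]
dp [0.01  0.003 0.078] ang [-0. -0. -0.]
[0.02220359 0.00463946 0.02249291]
```

View pics/s3.png

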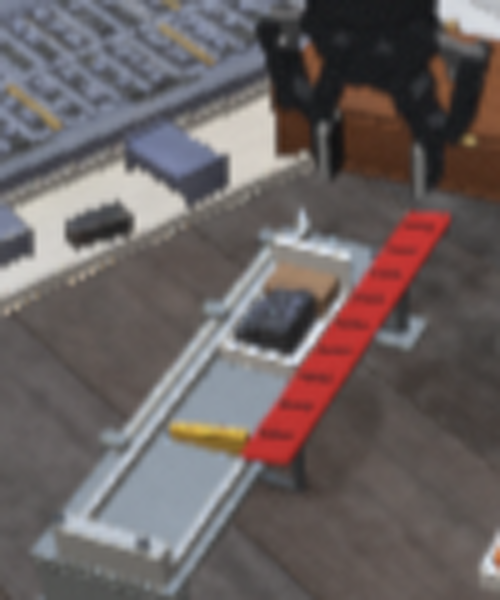

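```bash
python3 -c "
from h import *
print(proj('side',ch2w([[-65,-170,z] for z in(90,95,100,105,110)]+[[1,-170,95],[-65,-190,95],[-56,-195,102],[-56,-170,102]],P)).round(1))
s=cv2.resize(snapshot('top')[120:190,215:335],None,fx=6,fy=6,interpolation=cv2.INTER_CUBIC);cv2.imwrite('pics/t3.png',s)"
```

```text
[[255.2 160.1]
 [255.2 158.7]
 [255.1 157.4]
 [255.1 156.1]
 [255.1 154.7]
 [235.2 154.3]
 [257.6 155.1]
 [255.4 151.7]
 [252.4 156.3]]
```

View pics/t3.png

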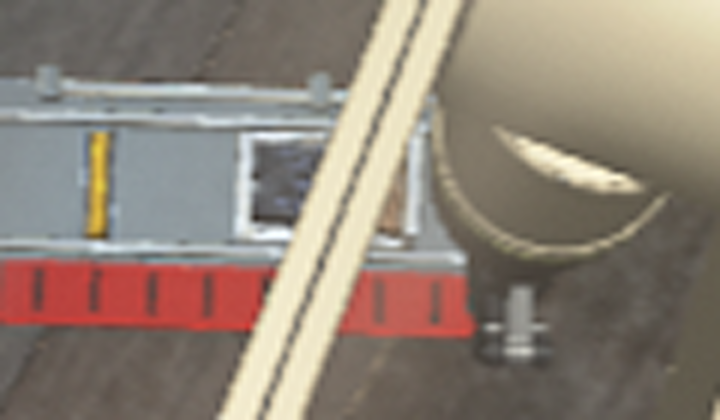

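```bash
python3 -c "
from h import *
from scipy.optimize import least_squares
q=lambda x,y,f,u,v:np.array([(x+.5)/f-.5+u,(y+.5)/f-.5+v])
A2,B2=q(370,60,5,180,120),q(270,40,5,180,120)
A3,B3=q(420,195,5,170,110),q(328,178,5,170,110)
print(A2,B2,A3,B3)
for a,b in((A2,A3),(B2,B3)):
  r=least_squares(lambda X:np.r_[proj('side',[X])[0]-b,proj('side',[X+np.array([1.6,.4,60.3])])[0]-a],[520,-150,95]);print(r.x,r.fun)
print(proj('top',[[500,-150,z] for z in (95,120,160,200,250)]).round(1))
print(proj('side',[[500,-150,z] for z in (150.8,155)]).round(1))
print(ray('top',(294,172),102),ray('side',A3,95),ray('side',B3,95),sense()['joint_pos'])
"
```

```text
[253.6 131.6] [233.6 127.6] [253.6 148.6] [235.2 145.2]
[ 511.99288783 -168.95539966  115.29058194] [ 0.47663109 -0.02634408 -0.46012581  0.02543179]
[ 556.3237622  -130.38028389  142.939373  ] [ 0.03172904 -0.00299787 -0.03059772  0.00289098]
[[294.5 174.6]
 [295.6 173.2]
 [297.4 170.8]
 [299.4 168.3]
 [302.1 164.8]]
[[255.4 142.9]
 [255.4 141.7]]
[ 505.80018742 -147.97591695  102.        ] [ 523.78946976 -195.17249844   95.        ] [ 585.48721858 -193.58410137   95.        ] [-2.10144802e+01  4.49222506e+00  9.92902883e+01 -2.19523645e-04
  7.61907024e+01 -1.98796402e+01]
```

The side view shows the fingertips at pixels (254,149) and (235,145). That is still above the bar and higher than the TCP reading implies, and no contact is felt. The top view confirms the y position. I'll go lower slowly and watch the force.

Call:
{"op": "step_arm", "data": {
  "targets": [
    {"dp":[0.0,0,0.01],"angular":[0,0,0],"fingers":0.39},
    {"dp":[0,0,0.02],"angular":[0,0,0],"fingers":0.39},
    {"dp":[0,0,0.03],"angular":[0,0,0],"fingers":0.39},
    {"dp":[0,0,0.04],"angular":[0,0,0],"fingers":0.39},
    {"dp":[0,0,0.05],"angular":[0,0,0],"fingers":0.39},
    {"dp":[0,0,0.06],"angular":[0,0,0],"fingers":0.39},
    {"dp":[0,0,0.06],"angular":[0,0,0],"fingers":0.39},
    {"dp":[0,0,0.06],"angular":[0,0,0],"fingers":0.39}
  ]
}}

```text
time: 4.7
tool_pos: [533.3, -150.1, 78.8]
tcp_rot: [180.0, -0.0, 88.9]
ft_force: [-0.4, 0.4, -0.4]
finger_gap: 51.9
grip_force: 0.0
```

```bash
python3 -c "
from h import *
go(-32,-170,75)
a=snapshot('side');b=snapshot('top');print(sense()['wrist_torque'])
A=cv2.resize(a[110:200,190:290],None,fx=5,fy=5,interpolation=cv2.INTER_CUBIC)
B=cv2.resize(b[130:190,220:320],None,fx=5,fy=5,interpolation=cv2.INTER_CUBIC)
cv2.imwrite('pics/s4.png',np.vstack([A,B])[:600])"
```

```text
t 4.7 tcp [ 533.3 -150.1   78.8] [180.   -0.   88.9] gap 51.9 F [-0.4  0.4 -0.4]
dp [0.011 0.002 0.019] ang [ 0. -0. -0.]
[0.06055832 0.00171995 0.04666643]
```

View pics/s4.png

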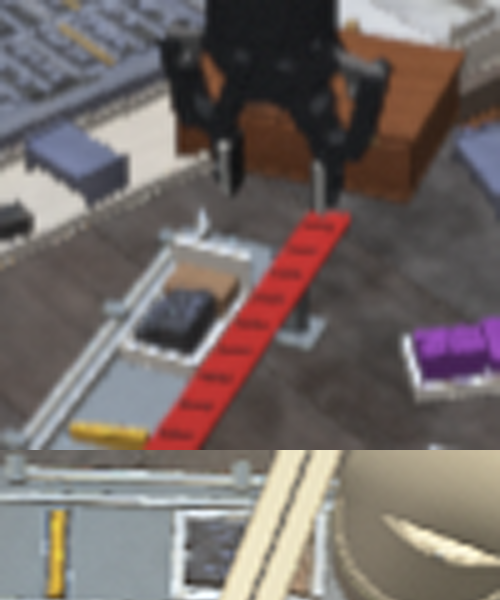

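The tips at crop (320,208) and (230,190) are still just above the bar, with no force. I'll continue down.

Call:
{"op": "step_arm", "data": {
  "targets": [
    {"dp":[0.0,0,0.01],"angular":[0,0,0],"fingers":0.39},
    {"dp":[0,0,0.02],"angular":[0,0,0],"fingers":0.39},
    {"dp":[0,0,0.03],"angular":[0,0,0],"fingers":0.39},
    {"dp":[0,0,0.04],"angular":[0,0,0],"fingers":0.39},
    {"dp":[0,0,0.05],"angular":[0,0,0],"fingers":0.39},
    {"dp":[0,0,0.06],"angular":[0,0,0],"fingers":0.39},
    {"dp":[0,0,0.07],"angular":[0,0,0],"fingers":0.39},
    {"dp":[0,0,0.07],"angular":[0,0,0],"fingers":0.39}
  ]
}}

```text
time: 5.8
tool_pos: [533.2, -150.0, 64.5]
tcp_rot: [-180.0, -0.0, 88.9]
ft_force: [-0.2, 0.5, 0.1]
finger_gap: 52.0
grip_force: 0.0
```

```bash
python3 -c "
from h import *
go(-32,-170,75);print(sense()['wrist_torque'])
o=cv2.imread('pics/side0.png').astype(int);a=snapshot('side');cv2.imwrite('pics/s5raw.png',a);a=a.astype(int)
# red pixels extent then and now, yellow too
for im in (o,a):
  red=(im[...,2]>120)&(im[...,1]<70)&(im[...,0]<70);red[:, :215]=0;red[:,270:]=0;red[:145]=0;red[205:]=0
  ys,xs=np.nonzero(red);print('red',len(xs),xs.min(),xs.max(),ys.min(),ys.max(),ys.mean())
# column profile at tip
for u in(234,235,236,237): print(u,[tuple(a[v,u]) for v in range(140,162,2)])
for u in(252,254,256): print(u,[tuple(a[v,u]) for v in range(140,166,2)])
"
```

```text
t 5.8 tcp [ 533.2 -150.    64.5] [-180.    -0.    88.9] gap 52.0 F [-0.2  0.5  0.1]
dp [ 0.011  0.003 -0.052] ang [-0. -0. -0.]
[0.03323177 0.01794421 0.03768966]
red 477 219 259 152 202 177.28721174004193
red 460 219 259 153 202 178.28478260869565
234 [(np.int64(30), np.int64(28), np.int64(26)), (np.int64(90), np.int64(91), np.int64(91)), (np.int64(88), np.int64(89), np.int64(88)), (np.int64(84), np.int64(84), np.int64(83)), (np.int64(74), np.int64(74), np.int64(74)), (np.int64(81), np.int64(84), np.int64(84)), (np.int64(86), np.int64(87), np.int64(91)), (np.int64(77), np.int64(80), np.int64(84)), (np.int64(81), np.int64(80), np.int64(82)), (np.int64(173), np.int64(163), np.int64(154)), (np.int64(214), np.int64(211), np.int64(208))]
235 [(np.int64(30), np.int64(27), np.int64(25)), (np.int64(91), np.int64(92), np.int64(92)), (np.int64(85), np.int64(87), np.int64(86)), (np.int64(78), np.int64(80), np.int64(81)), (np.int64(94), np.int64(95), np.int64(96)), (np.int64(95), np.int64(97), np.int64(97)), (np.int64(88), np.int64(91), np.int64(91)), (np.int64(73), np.int64(76), np.int64(80)),
[... 2171 characters left out ...]
), np.int64(50), np.int64(183)), (np.int64(44), np.int64(47), np.int64(122)), (np.int64(71), np.int64(72), np.int64(80))]
256 [(np.int64(44), np.int64(41), np.int64(40)), (np.int64(50), np.int64(46), np.int64(46)), (np.int64(29), np.int64(27), np.int64(27)), (np.int64(29), np.int64(28), np.int64(28)), (np.int64(34), np.int64(31), np.int64(30)), (np.int64(29), np.int64(27), np.int64(26)), (np.int64(39), np.int64(37), np.int64(37)), (np.int64(36), np.int64(34), np.int64(64)), (np.int64(50), np.int64(52), np.int64(166)), (np.int64(47), np.int64(50), np.int64(166)), (np.int64(54), np.int64(56), np.int64(87)), (np.int64(61), np.int64(63), np.int64(68)), (np.int64(72), np.int64(74), np.int64(77))]
```

The finger now visibly overlaps the bar end at pixel (254,156), so the tips sit about 37 mm above the reported TCP and contact is imminent. I'll step down further.

Call:
{"op": "step_arm", "data": {
  "targets": [
    {"dp":[0.0,0,0.01],"angular":[0,0,0],"fingers":0.39},
    {"dp":[0,0,0.02],"angular":[0,0,0],"fingers":0.39},
    {"dp":[0,0,0.03],"angular":[0,0,0],"fingers":0.39},
    {"dp":[0,0,0.04],"angular":[0,0,0],"fingers":0.39},
    {"dp":[0,0,0.05],"angular":[0,0,0],"fingers":0.39},
    {"dp":[0,0,0.05],"angular":[0,0,0],"fingers":0.39},
    {"dp":[0,0,0.05],"angular":[0,0,0],"fingers":0.39},
    {"dp":[0,0,0.05],"angular":[0,0,0],"fingers":0.39}
  ]
}}

```text
time: 6.85
tool_pos: [533.4, -150.1, 54.9]
tcp_rot: [180.0, 0.0, 88.9]
ft_force: [-1.1, -0.1, 2.9]
finger_gap: 51.6
grip_force: 1.2
```

```bash
python3 -c "
from h import *
go(-32,-170,75);print(sense()['wrist_torque'])
a=snapshot('side').astype(int)
for u in(235,): print(u,[a[v,u].mean().round() for v in range(144,166)])
for u in(254,): print(u,[tuple(map(int,a[v,u])) for v in range(150,170,1)])
"
```

```text
t 6.85 tcp [ 533.4 -150.1   54.9] [180.    0.   88.9] gap 51.6 F [-1.1 -0.1  2.9]
dp [ 0.011  0.002 -0.1  ] ang [ 0.  0. -0.]
[-0.0516332   0.30138036  0.0423466 ]
235 [np.float64(51.0), np.float64(84.0), np.float64(95.0), np.float64(87.0), np.float64(94.0), np.float64(95.0), np.float64(96.0), np.float64(95.0), np.float64(96.0), np.float64(97.0), np.float64(93.0), np.float64(79.0), np.float64(71.0), np.float64(113.0), np.float64(159.0), np.float64(199.0), np.float64(211.0), np.float64(145.0), np.float64(134.0), np.float64(132.0), np.float64(132.0), np.float64(134.0)]
254 [(94, 95, 96), (89, 90, 91), (89, 89, 90), (90, 91, 91), (90, 92, 91), (93, 96, 95), (93, 95, 96), (93, 95, 96), (92, 94, 108), (79, 81, 151), (55, 56, 188), (50, 52, 180), (48, 49, 171), (49, 51, 183), (45, 47, 168), (45, 47, 131), (52, 54, 89), (59, 62, 72), (63, 65, 69), (63, 65, 69)]
```

Call:
{"op": "step_arm", "data": {
  "targets": [
    {"dp":[0.0,0,0.015],"angular":[0,0,0],"fingers":0.39},
    {"dp":[0,0,0.03],"angular":[0,0,0],"fingers":0.39},
    {"dp":[0,0,0.045],"angular":[0,0,0],"fingers":0.39},
    {"dp":[0,0,0.06],"angular":[0,0,0],"fingers":0.39},
    {"dp":[0,0,0.075],"angular":[0,0,0],"fingers":0.39},
    {"dp":[0,0,0.085],"angular":[0,0,0],"fingers":0.39},
    {"dp":[0,0,0.085],"angular":[0,0,0],"fingers":0.39},
    {"dp":[0,0,0.085],"angular":[0,0,0],"fingers":0.39}
  ]
}}

```text
time: 7.9
tool_pos: [533.3, -150.0, 37.9]
tcp_rot: [-180.0, -0.0, 88.9]
ft_force: [-3.5, 1.0, 4.4]
finger_gap: 52.2
grip_force: 2.0
```

```bash
cat >> h.py <<'E'
def look():
    go(-32,-170,75);print(sense()['wrist_torque'])
    a=snapshot('side');a16=a.astype(int)
    b=snapshot('top').astype(int)
    yel=lambda im:(im[...,2]>110)&(im[...,1]>90)&(im[...,0]<60)
    print('yellow side',yel(a16)[190:205,195:225].sum(),'top',yel(b)[135:165,222:242].sum())
    for u in(235,): print(u,[int(a16[v,u].mean()) for v in range(150,170)])
    red=(a[...,2]>120)&(a[...,1]<70)&(a[...,0]<70);red[:,:205]=0;red[:,270:]=0;red[:145]=0;red[225:]=0
    ys,xs=np.nonzero(red);print('red',len(xs),xs.min(),xs.max(),ys.min(),ys.max(),ys.mean().round(1))
    return a
E
python3 -c "
from h import *
a=look();cv2.imwrite('pics/s6.png',cv2.resize(a[120:240,180:280],None,fx=5,fy=5,interpolation=cv2.INTER_CUBIC))"
```

```text
t 7.9 tcp [ 533.3 -150.    37.9] [-180.    -0.    88.9] gap 52.2 F [-3.5  1.   4.4]
dp [ 0.011  0.002 -0.186] ang [-0. -0. -0.]
[0.07715948 0.71601679 0.03734485]
yellow side 0 top 2
235 [103, 96, 95, 94, 95, 94, 96, 99, 117, 179, 205, 143, 133, 132, 131, 133, 131, 120, 99, 69]
red 519 221 261 159 209 185.3
```

View pics/s6.png

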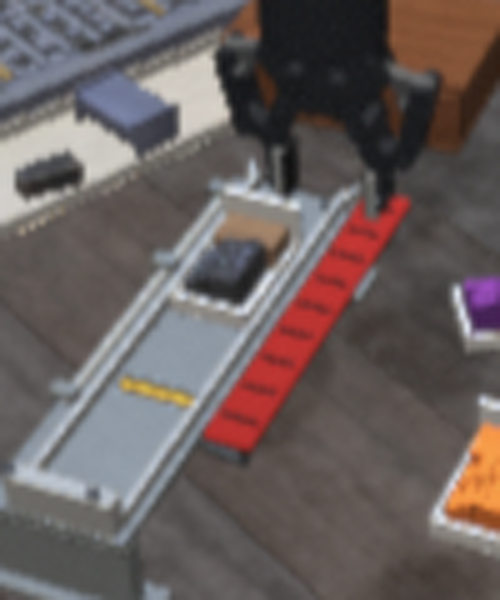

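The leaf now shows flush in its slot at crop (155,390), and finger B is behind the rear plate at (285,190). I'll estimate the gate angle from the bar's outline.

```bash
cat >> h.py <<'E'
def theta(a):
    from scipy.optimize import minimize_scalar
    a=a.astype(int);red=((a[...,2]>100)&(a[...,1]<75)&(a[...,0]<75)).astype('uint8');red[:,:200]=0;red[:,270:]=0;red[:150]=0;red[230:]=0
    # near half of bar only (not hidden by finger)
    def corners(th,pose=P):
        L=[(-86,42,40),(-116,42,40),(-116,42,-130),(-86,42,-130)];c,s=np.cos(th),np.sin(th)
        return proj('side',ch2w([[45+dx*c-dz*s,y,60+dz*c+dx*s] for dx,dz,y in L],pose))
    def iou(th):
        m=np.zeros((384,512),'uint8');cv2.fillPoly(m,[np.round(corners(th)*16).astype(int)],1,shift=4)
        return m,red
    best=[]
    for th in np.arange(-.04,.4,.01):
        m,r=iou(th);best.append(((m&r).sum()/m.sum(),th))
    q=corners(0)[2];print('theta',[(round(float(t),2),round(float(i),2)) for i,t in sorted(best)[-6:]])
E
python3 -c "
from h import *
theta(cv2.imread('pics/side0.png'));theta(snapshot('side'))"
```

```text
theta [(-0.01, 0.77), (-0.03, 0.78), (0.02, 0.81), (0.01, 0.83), (0.03, 0.84), (0.0, 0.86)]
theta [(0.24, 0.85), (0.25, 0.85), (0.18, 0.85), (0.23, 0.87), (0.19, 0.88), (0.22, 0.89)]
```

θ≈0.21. I'll press about 5.5 mm more, then begin the push gently along tool x.

Call:
{"op": "step_arm", "data": {
  "targets": [
    {"dp":[0.0,0,0.014],"angular":[0,0,0],"fingers":0.39},
    {"dp":[0,0,0.028],"angular":[0,0,0],"fingers":0.39},
    {"dp":[0,0,0.028],"angular":[0,0,0],"fingers":0.39},
    {"dp":[0.015,0,0.028],"angular":[0,0,0],"fingers":0.39},
    {"dp":[0.035,0,0.028],"angular":[0,0,0],"fingers":0.39},
    {"dp":[0.06,0,0.028],"angular":[0,0,0],"fingers":0.39},
    {"dp":[0.085,0,0.028],"angular":[0,0,0],"fingers":0.39},
    {"dp":[0.11,0,0.028],"angular":[0,0,0],"fingers":0.39}
  ]
}}

```text
time: 9.05
tool_pos: [533.9, -127.8, 32.3]
tcp_rot: [180.0, 0.0, 88.9]
ft_force: [-0.3, -3.2, 4.0]
finger_gap: 52.3
grip_force: 2.3
```

```bash
python3 -c "
from h import *
a=look();theta(a)
for c,z in(('side',60),('top',60)):
  for d in pinpoint(c,'rack'):
    X=ray(c,d['at'],z);print(c,d['at'],round(d['conf'],2),X.round(1))"
```

```text
t 9.05 tcp [ 533.9 -127.8   32.3] [180.    0.   88.9] gap 52.3 F [-0.3 -3.2  4. ]
dp [-0.1    0.001 -0.213] ang [ 0.  0. -0.]
[-0.60391085  0.12190584 -0.00065912]
yellow side 0 top 1
235 [42, 59, 75, 66, 35, 25, 21, 22, 23, 53, 139, 184, 148, 135, 132, 131, 129, 124, 103, 75]
red 536 221 261 160 211 187.4
theta [(0.24, 0.92), (0.25, 0.92), (0.27, 0.93), (0.22, 0.94), (0.23, 0.94), (0.26, 0.95)]
side [227.7, 176.3] 0.95 [565.1 -81.4  60. ]
side [277.5, 222.4] 0.76 [365.6  50.3  60. ]
side [282.7, 187.1] 0.67 [394.5 -88.7  60. ]
top [302.8, 211.4] 0.71 [ 404.  -175.8   60. ]
top [268.4, 148.1] 0.48 [578.6 -82.4  60. ]
```

Call:
{"op": "step_arm", "data": {
  "targets": [
    {"dp":[0.025,0,0.002],"angular":[0,0,0],"fingers":0.39},
    {"dp":[0.06,0,0.003],"angular":[0,0,0],"fingers":0.39},
    {"dp":[0.105,0,0.003],"angular":[0,0,0],"fingers":0.39},
    {"dp":[0.155,0,0.003],"angular":[0,0,0],"fingers":0.39},
    {"dp":[0.205,0,0.003],"angular":[0,0,0],"fingers":0.39},
    {"dp":[0.255,0,0.003],"angular":[0,0,0],"fingers":0.39},
    {"dp":[0.295,0,0.003],"angular":[0,0,0],"fingers":0.39},
    {"dp":[0.325,0,0.003],"angular":[0,0,0],"fingers":0.39}
  ]
}}

```text
time: 10.25
tool_pos: [535.0, -62.5, 31.5]
tcp_rot: [-180.0, -0.0, 88.9]
ft_force: [-0.4, -3.4, 3.5]
finger_gap: 52.1
grip_force: 2.3
```

```bash
python3 -c "
from h import *
a=look();theta(a)
for c,z in(('side',60),('top',60)):
  for d in pinpoint(c,'rack'):
    X=ray(c,d['at'],z);print(c,d['at'],round(d['conf'],2),X.round(1))"
```

```text
t 10.25 tcp [535.  -62.5  31.5] [-180.    -0.    88.9] gap 52.1 F [-0.4 -3.4  3.5]
dp [-0.427  0.002 -0.217] ang [-0. -0. -0.]
[-0.62154879  0.14397524  0.05500353]
yellow side 0 top 0
235 [25, 29, 34, 46, 50, 41, 31, 30, 27, 26, 26, 35, 77, 124, 146, 151, 152, 152, 153, 153]
red 462 221 261 160 211 189.5
theta [(0.24, 0.79), (0.25, 0.79), (0.23, 0.8), (0.28, 0.8), (0.27, 0.82), (0.26, 0.84)]
side [217.5, 188.9] 0.92 [570.  -18.8  60. ]
side [279.7, 223.5] 0.86 [359.   52.2  60. ]
side [285.3, 186.3] 0.61 [388.5 -94.6  60. ]
top [301.1, 211.3] 0.66 [ 404.3 -171.1   60. ]
top [242.5, 149.1] 0.52 [575.4 -10.9  60. ]
top [232.4, 154.4] 0.5 [560.4  16.8  60. ]
```

Call:
{"op": "step_arm", "data": {
  "targets": [
    {"dp":[0.03,0,0],"angular":[0,0,0],"fingers":0.39},
    {"dp":[0.075,0,0],"angular":[0,0,0],"fingers":0.39},
    {"dp":[0.13,0,0],"angular":[0,0,0],"fingers":0.39},
    {"dp":[0.19,0,0],"angular":[0,0,0],"fingers":0.39},
    {"dp":[0.25,0,0],"angular":[0,0,0],"fingers":0.39},
    {"dp":[0.31,0,0],"angular":[0,0,0],"fingers":0.39},
    {"dp":[0.36,0,0],"angular":[0,0,0],"fingers":0.39},
    {"dp":[0.4,0,0],"angular":[0,0,0],"fingers":0.39}
  ]
}}

```text
time: 11.45
tool_pos: [536.6, 17.7, 31.6]
tcp_rot: [-180.0, -0.0, 88.9]
ft_force: [-0.6, -3.7, 3.2]
finger_gap: 52.1
grip_force: 2.3
```

```bash
python3 -c "
from h import *
a=look();theta(a)
for c,z in(('side',60),('top',60)):
  for d in pinpoint(c,'rack'):
    X=ray(c,d['at'],z);print(c,d['at'],round(d['conf'],2),X.round(1))"
```

```text
t 11.45 tcp [536.6  17.7  31.6] [-180.    -0.    88.9] gap 52.1 F [-0.6 -3.7  3.2]
dp [-0.828  0.002 -0.217] ang [-0. -0. -0.]
[-0.64742827  0.20217766  0.06605496]
yellow side 0 top 0
235 [82, 81, 81, 79, 76, 72, 71, 110, 151, 152, 149, 150, 152, 151, 149, 136, 108, 87, 96, 113]
red 432 221 261 159 211 184.9
theta [(0.29, 0.62), (0.24, 0.62), (0.25, 0.62), (0.27, 0.63), (0.28, 0.63), (0.26, 0.65)]
side [281.2, 222.4] 0.68 [356.5  47.1  60. ]
side [203.8, 206.1] 0.57 [575.6  59.2  60. ]
side [284.7, 185.0] 0.57 [391.8 -99.6  60. ]
top [301.1, 208.9] 0.95 [ 410.8 -171.2   60. ]
top [216.7, 146.6] 0.54 [582.   60.3  60. ]
```

Call:
{"op": "step_arm", "data": {
  "targets": [
    {"dp":[0.015,0,0],"angular":[0,0,0],"fingers":0.39},
    {"dp":[0.03,0,0],"angular":[0,0,0],"fingers":0.39},
    {"dp":[0.045,0,0],"angular":[0,0,0],"fingers":0.39},
    {"dp":[0.055,0,0],"angular":[0,0,0],"fingers":0.39},
    {"dp":[0.065,0,0],"angular":[0,0,0],"fingers":0.39},
    {"dp":[0.07,0,0],"angular":[0,0,0],"fingers":0.39},
    {"dp":[0.075,0,0],"angular":[0,0,0],"fingers":0.39},
    {"dp":[0.075,0,0],"angular":[0,0,0],"fingers":0.39}
  ]
}}

```text
time: 12.65
tool_pos: [537.3, 30.1, 31.9]
tcp_rot: [180.0, 0.2, 88.8]
ft_force: [-0.7, -12.1, 5.4]
finger_gap: 52.0
grip_force: 7.2
```

```bash
python3 -c "
from h import *
a=snapshot('side');b=snapshot('top')
A=cv2.resize(a[150:245,165:275],None,fx=6,fy=6,interpolation=cv2.INTER_CUBIC)[:570]
cv2.imwrite('pics/s7.png',A)
for c in('side','top'):
  for d in pinpoint(c,'rack')[:4]: print(c,d['at'],round(d['conf'],2),ray(c,d['at'],60).round(1))
go(-32,8,75)"
```

```text
side [280.8, 219.9] 0.79 [360.2  38.8  60. ]
top [299.1, 209.4] 0.77 [ 409.4 -165.7   60. ]
top [213.7, 150.1] 0.55 [572.2  68.4  60. ]
top [245.9, 218.5] 0.49 [384.4 -21.1  60. ]
t 12.85 tcp [537.3  30.1  31.9] [1.80e+02 1.00e-01 8.88e+01] gap 52.1 F [ -0.6 -11.7   4.7]
dp [-0.    -0.001 -0.215] ang [ 0.     0.001 -0.001]
```

View pics/s7.png

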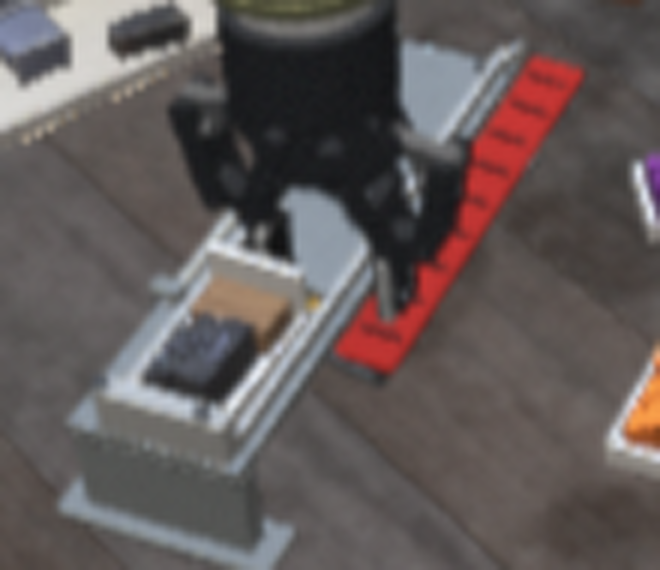

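The rack's front plate is at the end stop (crop 165,400), and the leaf is still sunk at (312,302). The force has risen to 12 N, so it is seated. I'll back off slightly while still pressing the bar, then rise.

Call:
{"op": "step_arm", "data": {
  "targets": [
    {"dp":[-0.015,0,0],"angular":[0,0,0],"fingers":0.39},
    {"dp":[-0.03,0,0],"angular":[0,0,0],"fingers":0.39},
    {"dp":[-0.045,0,0],"angular":[0,0,0],"fingers":0.39},
    {"dp":[-0.045,0,-0.02],"angular":[0,0,0],"fingers":0.39},
    {"dp":[-0.045,0,-0.05],"angular":[0,0,0],"fingers":0.39},
    {"dp":[-0.045,0,-0.08],"angular":[0,0,0],"fingers":0.39},
    {"dp":[-0.045,0,-0.11],"angular":[0,0,0],"fingers":0.39},
    {"dp":[-0.045,0,-0.14],"angular":[0,0,0],"fingers":0.39}
  ]
}}

```text
time: 13.85
tool_pos: [536.7, 22.9, 59.9]
tcp_rot: [-180.0, 0.0, 88.9]
ft_force: [1.9, 0.1, 1.5]
finger_gap: 52.0
grip_force: 0.8
```

Call:
{"op": "step_arm", "data": {
  "targets": [
    {"dp":[0,0,-0.03],"angular":[0,0,0],"fingers":0.39},
    {"dp":[0,0,-0.07],"angular":[0,0,0],"fingers":0.39},
    {"dp":[0,0,-0.15],"angular":[0,0,0],"fingers":0.39},
    {"dp":[0,0,-0.25],"angular":[0,0,0],"fingers":0.39},
    {"dp":[0,0,-0.38],"angular":[0,0,0],"fingers":0.39},
    {"dp":[0,0,-0.5],"angular":[0,0,0],"fingers":0.39},
    {"dp":[0,0,-0.6],"angular":[0,0,0],"fingers":0.39},
    {"dp":[0,0,-0.6],"angular":[0,0,0],"fingers":0.39}
  ]
}}

```text
time: 14.85
tool_pos: [538.1, 22.9, 182.0]
tcp_rot: [179.8, 0.0, 88.9]
ft_force: [0.6, 0.4, -0.1]
finger_gap: 52.1
grip_force: 0.0
```

Call:
{"op": "step_arm", "data": {
  "targets": [
    {"dp":[-0.1,0,0],"angular":[0,0,0],"fingers":0.39},
    {"dp":[-0.25,0,0],"angular":[0,0,0],"fingers":0.39},
    {"dp":[-0.4,0,0],"angular":[0,0,0],"fingers":0.39},
    {"dp":[-0.6,0,0],"angular":[0,0,0],"fingers":0.39},
    {"dp":[-0.8,0,0],"angular":[0,0,0],"fingers":0.39},
    {"dp":[-0.9,0,0],"angular":[0,0,0],"fingers":0.39},
    {"dp":[-1.0,0,0],"angular":[0,0,0],"fingers":0.39},
    {"dp":[-1.0,0,0],"angular":[0,0,0],"fingers":0.39}
  ]
}}

```text
time: 15.85
tool_pos: [532.4, -178.0, 179.1]
tcp_rot: [-180.0, -0.0, 88.8]
ft_force: [-0.2, 0.5, -0.6]
finger_gap: 51.8
grip_force: 0.0
```

```bash
python3 -c "
from h import *
a=look();theta(a);b=snapshot('top').astype(int)
a=a.astype(int);o=cv2.imread('pics/top0.png').astype(int)
yel=lambda im:(im[...,2]>110)&(im[...,1]>90)&(im[...,0]<60)
print('before',yel(o)[135:165,222:242].sum(),'yel now',np.argwhere(yel(b)[135:165,222:242]).mean(0))
for c in('side','top'):
  for d in pinpoint(c,'rack')[:4]: print(c,d['at'],round(d['conf'],2),ray(c,d['at'],60).round(1))
print('row150 gray',[int(b[v,192:250].mean() if 0 else 0) for v in()],[int(x) for x in b[148:152,185:240].mean(axis=(0,2))])
print('orig      ',[int(x) for x in o[148:152,185:240].mean(axis=(0,2))])
print('expected rear top u',proj('top',ch2w([[0,20,98],[0,100,86],[0,100,60],[0,3,74]],P))[:,0].round(1))
"
```

```text
t 15.85 tcp [ 532.4 -178.   179.1] [-180.    -0.    88.8] gap 51.8 F [-0.2  0.5 -0.6]
dp [0.151 0.004 0.52 ] ang [-0.    -0.    -0.001]
[ 0.00275929 -0.00012621  0.01370523]
yellow side 6 top 2
235 [81, 81, 81, 79, 76, 71, 71, 113, 153, 154, 153, 152, 152, 153, 154, 153, 152, 153, 154, 153]
red 476 219 259 152 202 177.3
theta [(-0.03, 0.76), (-0.01, 0.77), (0.02, 0.81), (0.01, 0.83), (0.03, 0.83), (0.0, 0.85)]
before 3 yel now [22.5  9.5]
side [284.4, 186.1] 0.97 [391.2 -94.6  60. ]
side [280.5, 222.3] 0.74 [358.3  47.4  60. ]
side [199.7, 209.2] 0.66 [580.8  74.   60. ]
top [298.4, 206.2] 0.88 [ 418.1 -163.9   60. ]
top [245.7, 219.2] 0.79 [382.5 -20.6  60. ]
top [209.7, 147.4] 0.56 [579.7  79.5  60. ]
row150 gray [] [86, 91, 90, 84, 154, 188, 186, 192, 143, 86, 129, 128, 103, 93, 91, 96, 95, 98, 96, 100, 104, 98, 93, 94, 93, 92, 89, 118, 134, 128, 119, 119, 129, 132, 125, 120, 149, 210, 181, 115, 138, 145, 145, 161, 136, 131, 159, 126, 112, 145, 149, 149, 148, 148, 148]
orig       [90, 94, 93, 87, 159, 193, 192, 197, 149, 75, 123, 151, 151, 151, 151, 151, 150, 149, 148, 147, 147, 146, 145, 145, 145, 145, 144, 143, 143, 143, 144, 146, 146, 147, 148, 148, 148, 150, 150, 151, 150, 149, 149, 165, 139, 135, 164, 129, 115, 149, 153, 152, 152, 152, 152]
expected rear top u [222.5 193.  194.4 229.4]
```

```bash
python3 -c "
from bench import *
print(hand_in())"
```

```text
the job is handed in; nothing more can be done
None
```

The rack now rests against the end stop with the gate fully up behind it. It was pushed past the held-down gate until the push force rose sharply, and the job was handed in at about 16 s with the arm clear.

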